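# Take the yellow collar off the drying rack

## Robot

A 7-joint arm with a two-finger parallel gripper is mounted at the origin on the work surface. World frame = base frame: x ahead of the robot, y to its left, z up, the work surface at z = 0. Lengths are in m, angles in rad, forces in N, time in s.
With the tool pointing down it reaches from about 0.4 to 0.875 m from the base axis. Payload 19.3 kg.
Tool frame: the origin (TCP) lies at the very end of the fingers, on their centre line; the grasp point (between the pads) lies 19 mm behind it (manip.tcp_to_grasp is the distance from the TCP to the grasp point, in m); z points along the fingers, y is the direction in which the jaws open and shut (so a half turn about z gives the same grasp; the last joint's range is limited). The gripper opens to 85 mm and grips with 20 to 120 N. Pads are 22 mm wide; open, the fingers measure 114 mm over their backs; the gripper's body (76 mm by 85 mm) begins 54 mm behind the grasp point. The pads swing forward as they close: fully open they stand 13 mm farther back than shut.
Start: joints at [-1.389, 0.521, -0.036, 1.599, 0.021, 1.021, -0.113], TCP at [0.156, 0.605, 0.231] pointing down, gripper open.
Joint ranges: [-2.91, 2.91], [-0.3, 2.13], [-1.5, 1.42], [0.17, 2.43], [-1.26, 4.41], [0.16, 1.93], [-2.52, 2.52]. Speed limits (rad/s): [1.89, 1.89, 2.39, 2.39, 3.01, 3.01, 3.01].

## Interface

Orientations are given as a rotation vector (axis times angle).
In Python, from workcell import read_state, read_camera, camera_model, order, manip gives the robot as it stands.
- The arm moves only by the tool apply_moves, never from a script. Its argument "series" is text: rows parted by semicolons, each of 5 numbers parted by spaces: the shift along the tool's x, y, z in m, then the turn about the tool's z in rad, then the finger opening in m, from 0 to 0.0854. In form: x y z twist grip; .... A call has 1 to 20 rows; each row shifts and turns the pose as measured when the row begins, along the tool's axes as they then stand; what a row does not reach is not made up. A row lasts 1/8 s, in which the tool goes at most 62.5 mm and 10.7 degrees, less where a joint would pass 70% of its speed; a pose out of reach is approached as far as the arm can. A call with a gripper value outside its range is refused whole. The fingers move at their own pace and stop on an object; the grip force is fixed at half the most. Time passes only in rows, so rows that do not move let the fingers close. It gives the time, the measured TCP pose, the force and the opening at its end, in the units of the state.
- read_state(): the state, without advancing time (a new reading comes with each control period).
- read_camera(name): name is "scene" or "top"; returns the picture (480x640x3 uint8, red, green, blue); there is no depth.
- camera_model(name): a dict with "vfov" (degrees; the focal length in pixels is half the picture's height over the tangent of half this angle, whatever the lens; pixels are square), "cx", "cy" (the principal point, pixels), "k1" (the pictures are not rectified: a ray, as slopes to the right and down, at radius r is drawn at 1 + k1 r^2 times it, then the intrinsics apply), "R" (3x3) and "t" (3): a world point X has camera coordinates R X + t. Camera axes: x right, y down, z forward; pixel columns grow to the right and rows downward; lengths in m; the calibration is good to about 2 mm. A picture is of the moment at which its call begins. camera_model takes no time and is no camera call.
- order.finish_job(): hands the job in, once; it reports no verdict.
The state is a dict: "clock": time; "joints": joint angles; "qd": joint speeds; "joint_efforts": joint torques, N m; "position": TCP position; "orientation": TCP orientation; "force": force on the tool from outside, world axes, zero at the start; "torque": the same for the moment, N m; "width": finger opening in m.
Only numpy, scipy, OpenCV 4.12 (cv2) and the standard library are available. Lean on these libraries where they do the work, as an engineer would, in place of code of your own. Each camera call takes 0.05 s, during which the arm holds its last target.

## Task

The paint on the yellow square-tube collar is dry. Slide it off the open end of its bar on the drying rack and set it down gently, flat on the floor of the shallow metal tray, without dropping it. Leave the blue collar where it hangs on the other bar.

Things in the scene. Friction and masses are not known exactly. Their poses are not given: they have to be found in the camera images.
- yellow_collar: Yellow steel collar: square tube 44 x 44 mm outside, 40 mm long, 4 mm wall, opening 36 x 36 mm, about 0.2 kg. Origin at its centre; y along the tube (open both ends), z up as it hangs. Its top wall hangs loose on a bar of the rack, which runs through it along y, 10 mm above its centre; lifted 10 mm, it has 10 mm free all round.
- blue_collar: An identical collar painted blue, hanging on the rack's other bar, same origin and axes. It stays there. Which collar hangs on which bar varies.
- rack: Fixed drying rack. Red upright plate 180 mm (x), 128 mm high, face at y = 0; two level steel bars, 16 mm thick, fixed to it at x = -55 and +55 mm, z = 110 mm, reaching 130 mm out in -y to plain open ends. 10 mm thick base, 220 mm (x), y -100 to 60 mm. Origin on the table under the face, z up. Collars hang 45 to 65 mm out (centre), and are clear of the bar beyond 150 mm.
- tray: Fixed shallow sheet-metal tray, empty, 200 mm (x) by 160 mm (y) outside, rim 18 mm high, walls and floor 3 mm thick. Origin at the centre of its underside on the table, z up; the inner floor is at z = 3 mm.
Not all that is in view belongs to the job. Several things have the shape of the yellow_collar; the one meant has the colours described above.

How it is judged:
On the way:
1. the yellow collar has been slid clear of the open end of its bar (y of yellow_collar in the frame of rack below -0.15 m), for 0.1 s.
At the end, for the whole second after the job is handed in: The yellow collar lies at rest inside the tray, flat on its floor on any of its sides or on end (centre 15 to 31 mm above the tray's underside, within the walls). The blue collar hangs on its bar within 20 mm of where it began (x of yellow_collar in the frame of tray between -0.1 and 0.1 m and y of yellow_collar in the frame of tray between -0.08 and 0.08 m and z of yellow_collar in the frame of tray between 0.015 and 0.031 m and linear speed of yellow_collar below 0.02 m/s and angular speed of yellow_collar below 0.2 rad/s and distance of blue_collar from where it was at the start of the episode below 0.02 m); the robot touches nothing.
It fails at once if the blue collar is moved by more than 20 mm (distance of blue_collar from where it was at the start of the episode above 0.02 m).
It fails at once if the yellow collar is dropped (moves faster than 0.7 m/s out of the fingers, as after a fall of 25 mm) (contact force between the fingers and yellow_collar below 0.1 N and linear speed of yellow_collar above 0.7 m/s).
It also fails if it takes over 38 s, if anything falls off the work surface, if the arm or the gripper's body presses on something with over 40 N, if the wrist force passes 120 N, or if a joint passes its speed limit or range.

## Working session

There is one attempt and no reset: what is moved stays moved. The work goes in short steps, Python scripts to look and compute and a tool call to move; the robot and the scene stay as the last step left them, time stands still between calls to the robot, and variables do not carry over. Pictures are saved under pics/ and viewed, and the job is handed in when it is done.

Besides the shell and the picture viewer there is one more tool, called after "Emit:" by a JSON object that holds its "method" and its "body". apply_moves: Moves the arm, as the interface text tells. Its arguments: {"type":"object","properties":{"series":{"type":"string"}},"required":["series"]}

```bash
mkdir -p pics; ls; python3 - <<'E'
from workcell import read_state, read_camera, camera_model, order, manip
import cv2
for n in("scene","top"):
    cv2.imwrite(f"pics/{n}0.png",read_camera(n)[:,:,::-1]); print(n,camera_model(n))
print(read_state()); print(manip.tcp_to_grasp)
E
```

```text
pics
scene {'vfov': 48.68327152475161, 'cx': 312.47592660540755, 'cy': 236.98219644758674, 'k1': -0.07072351614308144, 'R': array([[-0.88838421,  0.45894797,  0.01184327],
       [ 0.34824455,  0.69045725, -0.63403037],
       [-0.29916423, -0.55913821, -0.77321745]]), 't': array([ 0.47291268, -0.09963638,  1.13541198])}
top {'vfov': 43.88727424325356, 'cx': 328.4942800235329, 'cy': 238.7923778491724, 'k1': -0.16386220500164367, 'R': array([[-0.00861547, -0.99995916, -0.00272918],
       [-0.98423069,  0.00896212, -0.17666245],
       [ 0.1766797 ,  0.00116411, -0.98426771]]), 't': array([-0.05079433,  0.53302251,  0.91748255])}
{'clock': 0.1, 'joints': array([-1.38923563,  0.52191511, -0.03633499,  1.59993689,  0.02122819,
        1.02112604, -0.11280139]), 'qd': array([ 0.00012932, -0.00167126, -0.00133988,  0.00053775,  0.00138891,
        0.00017014, -0.00091269]), 'joint_efforts': array([ 2.70338271e-03, -9.28466034e+01,  1.98346473e+00, -3.70532691e+01,
        1.80587056e-02,  5.19279638e-03, -2.16383899e-05]), 'position': array([0.15565493, 0.60499631, 0.23081276]), 'orientation': array([-3.94403266e-01, -3.11670166e+00,  1.56919579e-03]), 'force': array([-0.99523738,  0.2319494 , -0.14088318]), 'torque': array([-0.02503049,  0.01373246,  0.01943857]), 'width': 0.0857400436557263}
0.0187
```

View pics/scene0.png

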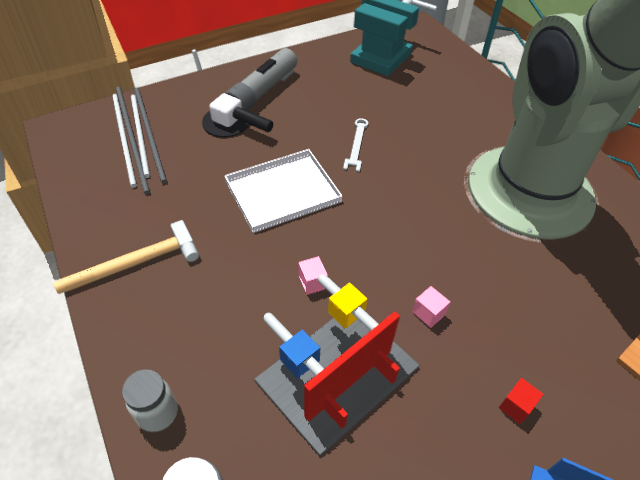

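View pics/top0.png

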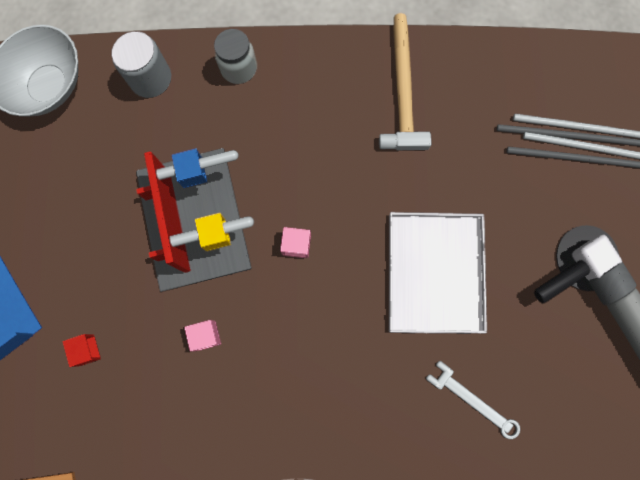

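The scene view shows the yellow collar at about (348,305), the blue one at (300,353), the tray around (283,190) and a pink cube near the yellow bar's end. In the top view yellow is at (213,232), blue at (189,168), the tray at (437,272), and the open bar ends at (235,156) and (251,223).

```bash
cat > h.py <<'E'
import numpy as np, cv2
from workcell import camera_model
def ray(n,uv):
    m=camera_model(n); f=240/np.tan(np.radians(m['vfov'])/2)
    d=(np.array(uv,float)-[m['cx'],m['cy']])/f
    u=d.copy()
    for _ in range(30): u=d/(1+m['k1']*(u@u))
    R=np.array(m['R']); return -R.T@m['t'], R.T@np.array([u[0],u[1],1])
def plane(n,uv,z):
    c,d=ray(n,uv); return c+d*(z-c[2])/d[2]
def tri(a,b):
    c1,d1=ray("scene",a);c2,d2=ray("top",b)
    s,t=np.linalg.lstsq(np.c_[d1,-d2],c2-c1,rcond=None)[0]
    p,q=c1+s*d1,c2+t*d2
    return (p+q)/2,np.linalg.norm(p-q)
def proj(n,X):
    m=camera_model(n); f=240/np.tan(np.radians(m['vfov'])/2)
    p=np.array(m['R'])@X+m['t']; u=p[:2]/p[2]; u=u*(1+m['k1']*(u@u)); return u*f+[m['cx'],m['cy']]
E
python3 - <<'E'
from h import *
s=cv2.imread("pics/scene0.png");t=cv2.imread("pics/top0.png")
for n,im in(("scene",s),("top",t)):
    hsv=cv2.cvtColor(im,cv2.COLOR_BGR2HSV)
    for c,lo,hi in(("yel",(22,150,60),(35,255,255)),("blue",(105,150,60),(120,255,255))):
        M=cv2.inRange(hsv,lo,hi)
        k,_,st,ce=cv2.connectedComponentsWithStats(M)
        for i in range(1,k):
            if st[i,4]>150: print(n,c,st[i],ce[i])
cv2.imwrite("pics/z1.png",cv2.resize(t[140:295,130:310],None,fx=4,fy=3.8,interpolation=cv2.INTER_CUBIC)[:600,:720])
cv2.imwrite("pics/z2.png",cv2.resize(s[240:390,240:440],None,fx=4,fy=4,interpolation=cv2.INTER_CUBIC))
cv2.imwrite("pics/z3.png",cv2.resize(t[200:345,375:500],None,fx=4,fy=4,interpolation=cv2.INTER_CUBIC))
E
```

```text
scene yel [ 328  283   39   45 1029] [345.99319728 304.1234208 ]
scene blue [ 280  330   40   48 1118] [298.4078712  352.51431127]
scene blue [531 458  81  22 976] [565.76434426 472.24077869]
top yel [195 213  35  38 942] [211.71974522 231.93842887]
top blue [172 150  35  38 883] [188.41336353 168.4813137 ]
top blue [   0  257   41  102 2142] [ 13.37161531 314.35294118]
```

View pics/z1.png

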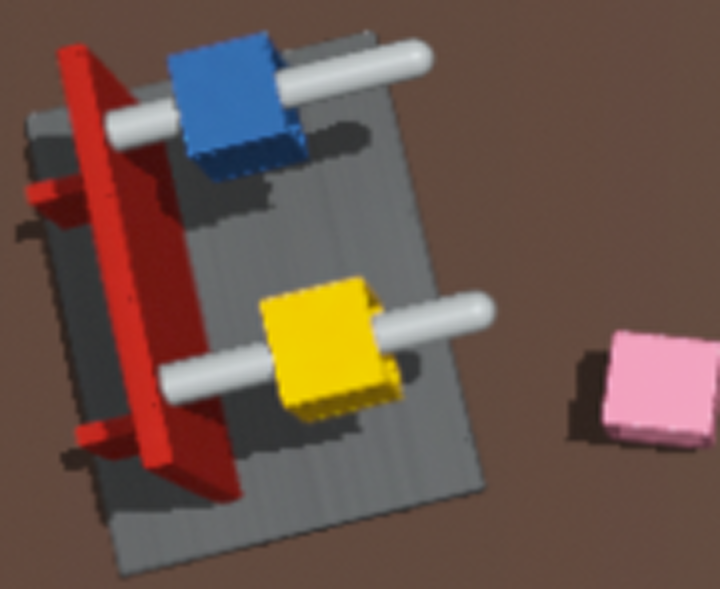

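View pics/z2.png

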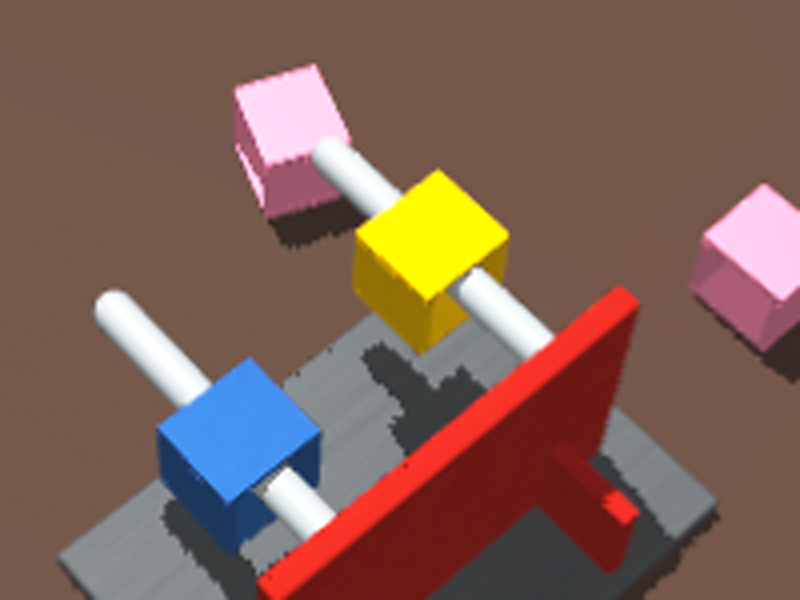

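View pics/z3.png

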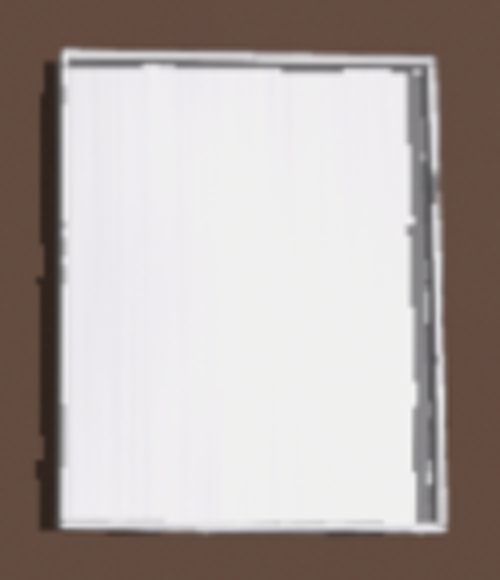

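The zooms show the yellow top face's four corners, both bar tips, the base corners and the tray rim corners clearly. Next I turn them into points.

```bash
python3 - <<'E'
from h import *
np.set_printoptions(precision=4,suppress=True)
T=lambda X,Y:((X+.5)/4-.5+130,(Y+.5)/3.8-.5+140)
S=lambda X,Y:((X+.5)/4-.5+240,(Y+.5)/4-.5+240)
G=lambda X,Y:((X+.5)/4-.5+375,(Y+.5)/4-.5+200)
def rep(nm,P):
    P=np.array(P);c=P.mean(0);print(nm,"c",c,"sides",[round(float(np.linalg.norm(P[i]-P[i-1])),4) for i in range(len(P))],"dirs",[round(float(np.degrees(np.arctan2(*(P[i]-P[i-1])[[1,0]]))),1) for i in range(len(P))])
    return P
yt=[(261,300),(362,278),(386,383),(285,408)]
rep("yel top@.122",[plane("top",T(*p),.122) for p in yt])
rep("blue top",[plane("top",T(*p),.122) for p in [(168,57),(267,33),(288,130),(190,153)]])
ys=[(356,236),(437,170),(508,236),(428,300)]
rep("yel scene",[plane("scene",S(*p),.122) for p in ys])
# match: top view: TL=+y,+x ; scene
for a in ys:
    r=[tri(S(*a),T(*b)) for b in yt]; i=min(range(4),key=lambda k:r[k][1]); print(i,r[i])
rep("base",[plane("top",T(*p),.010) for p in [(122,577),(484,488),(372,33),(27,115)]])
for p in [(425,57),(488,310)]: print("tip",plane("top",T(*p),.110))
print("tipY tri",tri(S(325,150),T(488,310)), "tipB tri",tri(S(108,303),T(425,57)))
rep("tray",[plane("top",G(*p),.018) for p in [(62,50),(434,58),(445,530),(62,530)]])
from workcell import read_state
from scipy.spatial.transform import Rotation as Ro
print(Ro.from_rotvec(read_state()['orientation']).as_matrix())
E
```

```text
yel top@.122 c [0.5348 0.1222 0.122 ] sides [0.045, 0.0395, 0.0438, 0.0393] dirs [13.6, -77.5, -166.6, 104.3]
blue top c [0.6386 0.1628 0.122 ] sides [0.0424, 0.04, 0.0427, 0.0391] dirs [14.6, -76.3, -166.6, 103.3]
yel scene c [0.5362 0.1221 0.122 ] sides [0.0387, 0.0447, 0.04, 0.0428] dirs [-74.1, -163.7, 103.1, 14.6]
1 (array([0.5615, 0.1083, 0.1197]), np.float64(0.0008057493951237754))
2 (array([0.5189, 0.0974, 0.1219]), np.float64(0.0019799409174719677))
3 (array([0.5093, 0.1357, 0.1208]), np.float64(0.0019207412640937832))
0 (array([0.5521, 0.1466, 0.1222]), np.float64(1.7495943470751317e-05))
base c [0.5773 0.1783 0.01  ] sides [0.2198, 0.1582, 0.2175, 0.157] dirs [-166.2, -75.8, 14.1, 103.4]
tip [0.6564 0.0882 0.11  ]
tip [0.5496 0.0615 0.11  ]
tipY tri (array([0.5499, 0.0613, 0.1099]), np.float64(0.0006402902150554029)) tipB tri (array([0.6567, 0.0876, 0.1109]), np.float64(0.0014031935558836749))
tray c [ 0.4805 -0.2368  0.018 ] sides [0.2006, 0.1591, 0.199, 0.1588] dirs [-1.4, -91.6, 178.5, 88.9]
[[-0.9685  0.2491 -0.0002]
 [ 0.2491  0.9685 -0.001 ]
 [-0.0001 -0.001  -1.    ]]
```

The measurements agree:

| Check | Result |
|---|---|
| Collar top height | 0.121 ± 0.001 (0.122 expected) |
| Bar tip height | 0.110 |
| Collar sides | 44 × 39 mm |
| Base | 219 × 157 mm |
| Tray | 200 × 159 mm |
| Rack yaw | about 13.9° |
| Yellow centre | (0.5355, 0.122) |
| Tray centre | (0.480, -0.237) |

I'm raising the tool first, then travelling.

Emit:
{"method": "apply_moves", "body": {"series": "0 0 -0.03 0 0.0854; 0 0 -0.03 0 0.0854; -0.04 -0.03 0 0 0.0854; -0.04 -0.03 0 0 0.0854; -0.04 -0.03 0 0 0.0854; -0.04 -0.03 0 0 0.0854; -0.04 -0.03 0 0 0.0854; -0.04 -0.03 0 0 0.0854; -0.04 -0.03 0 0 0.0854; -0.04 -0.03 0 0 0.0854; -0.04 -0.03 0 0 0.0854; -0.04 -0.03 0 0 0.0854"}}

```text
clock: 1.6
position: [0.4748, 0.204, 0.2908]
orientation: [-0.384, -3.116, 0.008]
force: [0.8, 1.4, 0.3]
width: 0.0853
```

Emit:
{"method": "apply_moves", "body": {"series": "0 0 0 0.15 0.0854; 0 0 0 0.15 0.0854; 0 0 0 0.15 0.0854; 0 0 0 0.15 0.0854; 0 0 0 0.15 0.0854; 0 0 0 0.15 0.0854; 0 0 0 0.15 0.0854; 0 0 0 0.02 0.0854"}}

```text
clock: 2.6
position: [0.4761, 0.1989, 0.2891]
orientation: [1.969, 2.447, -0.015]
force: [0.1, 0.1, -0.4]
width: 0.0855
```

```bash
cat >> h.py <<'E'
from scipy.spatial.transform import Rotation as Ro
from workcell import read_state
TH=np.radians(13.9)
def go(target):
    s=read_state(); R=Ro.from_rotvec(s['orientation']).as_matrix()
    np.set_printoptions(precision=4,suppress=True)
    print("t",s['clock'],"pos",s['position'],"j",s['joints'],"F",s['force'],"w",s['width'])
    print("R",R.tolist())
    yy=R[:2,1]; a=np.arctan2(yy[1],yy[0])-TH
    print("tool shift",R.T@(np.array(target)-s['position']),"twist needed",a)
E
python3 -c "
from h import *
go([.5355,.122,.18])"
```

```text
t 2.6 pos [0.4761 0.1989 0.2891] j [-0.812   0.3045  0.3811  1.8212 -0.1232  1.0482 -0.1685] F [ 0.0736  0.128  -0.3625] w 0.08554517680760482
R [[-0.21408371961811148, 0.9768007132466163, -0.005341123044365074], [0.9767912395788232, 0.21403685258183422, -0.008191460121849486], [-0.00685822692388559, -0.006970820451237347, -0.9999521850497136]]
tool shift [-0.0871  0.0423  0.1094] twist needed -0.026889716362053173
```

Emit:
{"method": "apply_moves", "body": {"series": "-0.03 0.014 0.02 -0.027 0.0854; -0.03 0.014 0.03 0 0.0854; -0.027 0.014 0.03 0 0.0854; 0 0 0.02 0 0.0854; 0 0 0 0 0.0854"}}

```text
clock: 3.22
position: [0.5384, 0.1221, 0.1862]
orientation: [-1.913, -2.492, 0.015]
force: [0.2, 0.3, -0.0]
width: 0.0856
```

```bash
python3 -c "
from h import *
go([.5355,.122,.18])
from workcell import read_camera
for n in('scene','top'): cv2.imwrite(f'pics/{n}1.png',read_camera(n)[:,:,::-1])
"
```

```text
t 3.225 pos [0.5384 0.1221 0.1862] j [-0.591   0.4894  0.3557  1.8481 -0.2123  0.8494  0.1302] F [ 0.2051  0.2584 -0.0435] w 0.08557998503830053
R [[-0.25877031320118515, 0.9659220462300234, -0.005703123053648785], [0.9659223931884283, 0.25872688659217313, -0.007370786352908166], [-0.005644053764802789, -0.007416114961709598, -0.9999565720049919]]
tool shift [ 0.0007 -0.0028  0.0062] twist needed 0.019110579416695694
```

View pics/scene1.png

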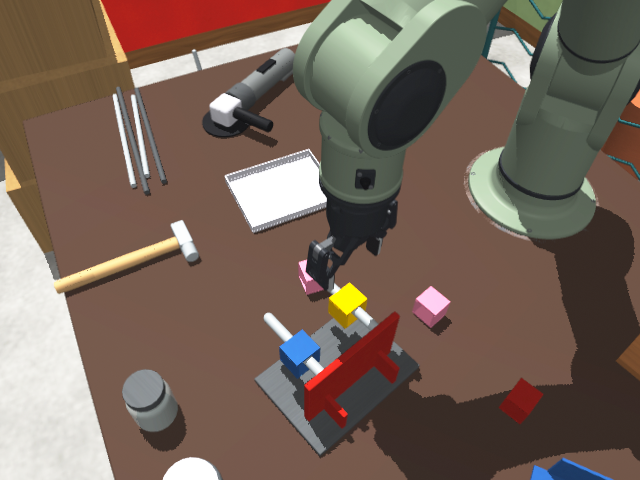

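View pics/top1.png

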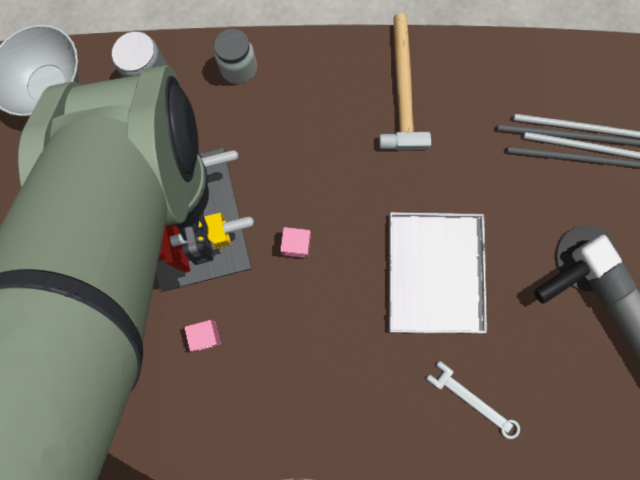

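The scene view shows the open fingers straddling the yellow collar from above, at about (320,265) and (375,245), with the collar at (348,305). In the top view the wrist is over the yellow bar and clear of the blue one. A small correction, then descend.

Emit:
{"method": "apply_moves", "body": {"series": "0.001 -0.003 0 0.018 0.0854; 0 0 0 0 0.0854; 0 0 0.03 0 0.0854; 0 0 0.03 0 0.0854; 0 0 0.03 0 0.0854; 0 0 0.007 0 0.0854; 0 0 0 0 0.0854"}}

```text
clock: 4.2
position: [0.5379, 0.1253, 0.0938]
orientation: [1.927, 2.474, 0.002]
force: [0.6, -0.8, -0.4]
width: 0.0852
```

```bash
python3 -c "
from h import *
go([.5355,.122,.085])
from workcell import read_camera
for n in('scene',): im=read_camera(n)[:,:,::-1]; cv2.imwrite(f'pics/{n}2.png',cv2.resize(im[200:400,230:450],None,fx=3,fy=3))
"
```

```text
t 4.2 pos [0.5379 0.1253 0.0938] j [-0.5498  0.6192  0.296   1.9188 -0.2813  0.6397  0.1679] F [ 0.5885 -0.7682 -0.4472] w 0.08524242304701232
R [[-0.24468410493527665, 0.9695914189887025, 0.0047083984004070555], [0.9695970265861098, 0.24469658176892067, -0.002277917026741098], [-0.0033607777964822874, 0.004007879000212504, -0.9999863209457029]]
tool shift [-0.0026 -0.0032  0.0088] twist needed 0.004608009639531119
```

View pics/scene2.png

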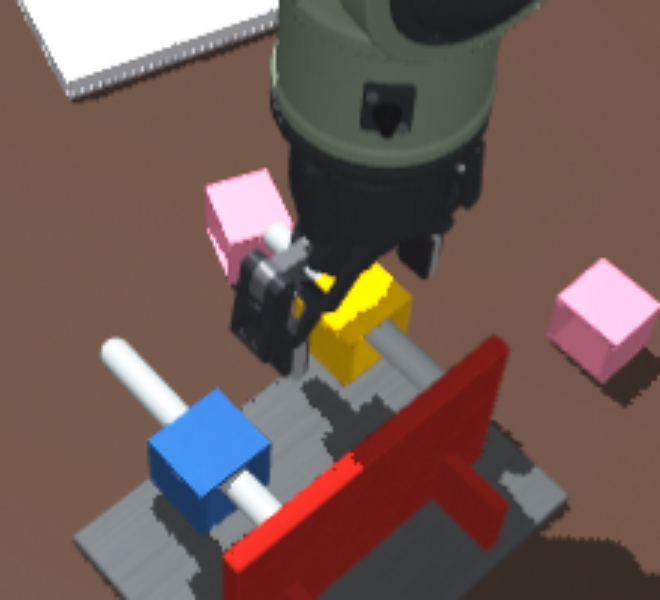

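The fingers straddle the collar, with the blue collar and the plate clear. After a final centring I'll close.

Emit:
{"method": "apply_moves", "body": {"series": "-0.003 -0.003 0.009 0 0.0854; 0 0 0 0 0.0854; 0 0 0 0 0.06; 0 0 0 0 0.054"}}

```text
clock: 4.75
position: [0.5368, 0.1218, 0.0867]
orientation: [1.926, 2.473, 0.007]
force: [-0.4, -0.5, 0.2]
width: 0.0542
```

```bash
python3 -c "
from h import *
go([.5355,.122,.085])
from workcell import read_camera
for n in('scene',): im=read_camera(n)[:,:,::-1]; cv2.imwrite(f'pics/{n}3.png',cv2.resize(im[200:400,230:450],None,fx=3,fy=3))
"
```

```text
t 4.75 pos [0.5368 0.1218 0.0867] j [-0.5395  0.6265  0.2886  1.9298 -0.2868  0.6172  0.1786] F [-0.3986 -0.4735  0.2283] w 0.054249333475787885
R [[-0.24472058463944377, 0.969559996294824, 0.008077687695720818], [0.9695895582974918, 0.24473524741397437, -0.0008643573887273646], [-0.0028149412433569583, 0.007620515599452248, -0.999967001379443]]
tool shift [ 0.0006 -0.0012  0.0017] twist needed 0.004653190217731251
```

View pics/scene3.png

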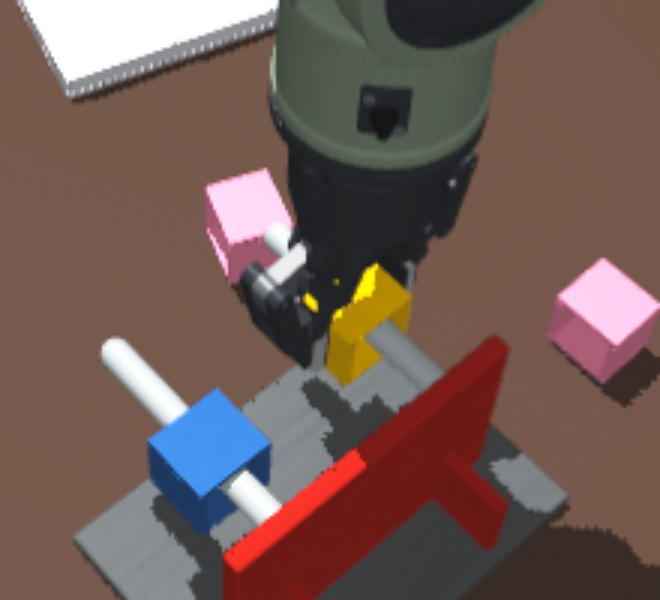

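The jaws are at 54 mm, close around the collar and nothing else. Now I close fully.

Emit:
{"method": "apply_moves", "body": {"series": "0 -0.001 0.001 0 0.05; 0 0 0 0 0.04; 0 0 0 0 0.03; 0 0 0 0 0.03; 0 0 0 0 0.03"}}

```text
clock: 5.42
position: [0.5359, 0.1215, 0.0858]
orientation: [1.926, 2.473, 0.007]
force: [-0.4, -0.4, 1.2]
width: 0.0433
```

```bash
python3 -c "
from h import *
go([.5355,.122,.095])
from workcell import read_camera
for n in('scene',): im=read_camera(n)[:,:,::-1]; cv2.imwrite(f'pics/{n}4.png',cv2.resize(im[200:400,230:450],None,fx=3,fy=3))
"
```

```text
t 5.425 pos [0.5359 0.1215 0.0858] j [-0.5392  0.6266  0.2878  1.9329 -0.2874  0.6136  0.1792] F [-0.4495 -0.4282  1.2314] w 0.04328298342105515
R [[-0.24479455207802542, 0.9695385617549156, 0.008402650958365147], [0.969570836193259, 0.2448096291742619, -0.0007994167026605273], [-0.0028321151853384734, 0.00795127246229071, -0.9999643775604243]]
tool shift [ 0.0005 -0.0002 -0.0092] twist needed 0.004730558276644203
```

View pics/scene4.png

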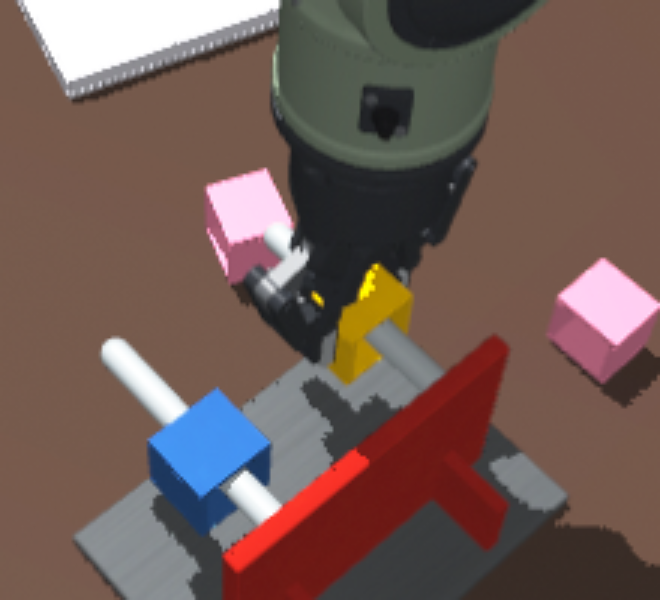

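The jaws stopped at 43.3 mm, so the collar is held. I lift 10 mm and check the force.

Emit:
{"method": "apply_moves", "body": {"series": "0 0 -0.005 0 0.03; 0 0 -0.005 0 0.03; 0 0 0 0 0.03"}}

```text
clock: 5.85
position: [0.5356, 0.1216, 0.0964]
orientation: [1.926, 2.473, 0.007]
force: [-0.5, 0.6, -1.4]
width: 0.0437
```

```bash
python3 -c "
from h import *
go([.5359,.1215,.0958])"
```

```text
t 5.85 pos [0.5356 0.1216 0.0964] j [-0.5461  0.6098  0.2967  1.9285 -0.2803  0.6356  0.1732] F [-0.4587  0.6165 -1.4498] w 0.04368292401032489
R [[-0.24483761717436106, 0.9695312318370498, 0.007983214196880917], [0.9695599502278248, 0.24485235602060382, -0.0009092114038418983], [-0.002836217657090554, 0.007517595605761522, -0.9999677202918649]]
tool shift [-0.0001  0.0002  0.0006] twist needed 0.004773780623939766
```

The force changed by about -2.6 N, roughly the collar's 2 N weight, so it is carried. Sliding out now.

Emit:
{"method": "apply_moves", "body": {"series": "-0.01 0 0 0 0.03; -0.015 0 0 0 0.03; -0.015 0 0 0 0.03; 0 0 0 0 0.03"}}

```text
clock: 6.35
position: [0.5462, 0.0787, 0.0964]
orientation: [1.928, 2.472, 0.006]
force: [0.6, 0.2, -2.0]
width: 0.0433
```

```bash
python3 -c "
from h import *
d=np.array([np.sin(TH),-np.cos(TH),0])
go(np.array([.5359,.1215,.096])+.12*d)
from workcell import read_camera
for n in('scene',): im=read_camera(n)[:,:,::-1]; cv2.imwrite(f'pics/{n}5.png',cv2.resize(im[200:400,230:450],None,fx=3,fy=3))
"
```

```text
t 6.35 pos [0.5462 0.0787 0.0964] j [-0.4617  0.6121  0.2918  1.9217 -0.2753  0.6387  0.2472] F [ 0.6408  0.2384 -1.9984] w 0.043326429376701746
R [[-0.2435214161596345, 0.9698633039023631, 0.007905163831205696], [0.9698893099839813, 0.24354093481487385, -0.0015935646499834993], [-0.0034707708657315743, 0.007279066773252506, -0.9999674839396068]]
tool shift [-0.076   0.      0.0007] twist needed 0.00342093369895774
```

View pics/scene5.png

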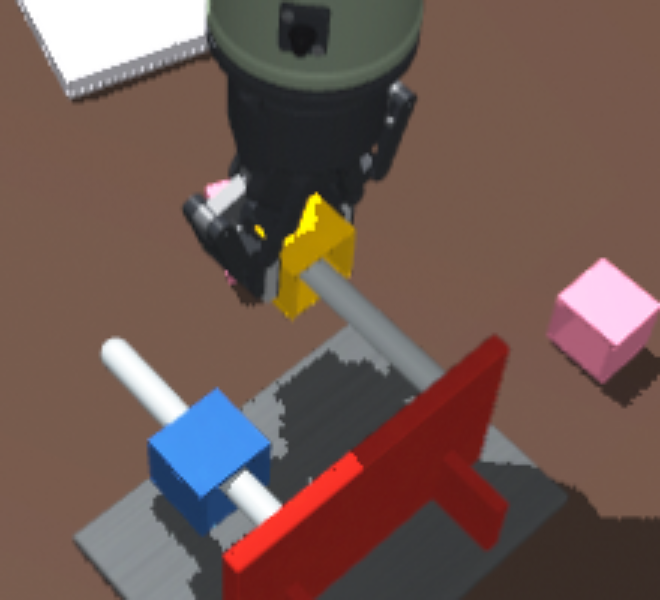

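The yellow collar has moved along the bar, held level and centred, with near-zero side force. Continuing off the end.

Emit:
{"method": "apply_moves", "body": {"series": "-0.015 0 0 0 0.03; -0.015 0 0 0 0.03; -0.015 0 0 0 0.03; -0.015 0 0 0 0.03; -0.015 0 0 0 0.03; -0.015 0 0 0 0.03; -0.01 0 0 0 0.03; 0 0 0 0 0.03"}}

```text
clock: 7.4
position: [0.5721, -0.0246, 0.0965]
orientation: [1.927, 2.472, 0.006]
force: [-0.4, 0.9, -2.8]
width: 0.0432
```

```bash
python3 -c "
from h import *
go([.480,-.237,.096])
from workcell import read_camera
for n in('scene','top'): im=read_camera(n)[:,:,::-1]; cv2.imwrite(f'pics/{n}6.png',im)
"
```

```text
t 7.4 pos [ 0.5721 -0.0246  0.0965] j [-0.2583  0.6357  0.2799  1.8664 -0.2653  0.6679  0.4243] F [-0.4401  0.9402 -2.8234] w 0.04322168410969772
R [[-0.24390774897939255, 0.969768577555306, 0.007610254540038516], [0.9697931067901817, 0.24392491765345153, -0.0014016311940452655], [-0.0032155886013071227, 0.0070385036844091585, -0.9999700592796925]]
tool shift [-0.1836 -0.1411  0.0001] twist needed 0.0038164345912803654
```

View pics/scene6.png

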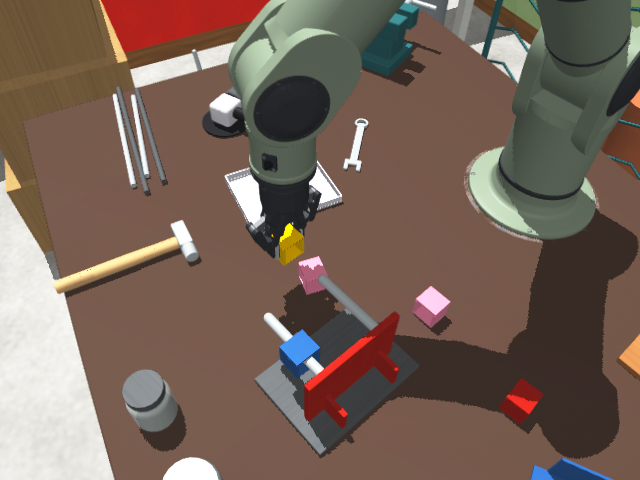

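The collar is clear of the bar at about (290,244), about 65 mm beyond the tip, and blue is undisturbed. Carrying it to the tray centre and aligning with the tray's sides.

Emit:
{"method": "apply_moves", "body": {"series": "-0.02 -0.015 0 0 0.03; -0.03 -0.023 0 0 0.03; -0.03 -0.023 0 0 0.03; -0.03 -0.023 0 0 0.03; -0.03 -0.023 0 0 0.03; -0.03 -0.023 0 0 0.03; -0.014 -0.011 0 0 0.03; 0 0 0 0.135 0.03; 0 0 0 0.135 0.03; 0 0 0 0 0.03"}}

```text
clock: 8.75
position: [0.4809, -0.2344, 0.0956]
orientation: [2.236, 2.2, 0.013]
force: [-0.5, 0.9, -2.0]
width: 0.0433
```

```bash
python3 -c "
from h import *
go([.480,-.237,.0115])
from workcell import read_camera
for n in('scene','top'): im=read_camera(n)[:,:,::-1]; cv2.imwrite(f'pics/{n}7.png',im)
"
```

```text
t 8.75 pos [ 0.4809 -0.2344  0.0956] j [ 0.1157  0.5974  0.3178  1.9661 -0.3183  0.6186  0.6259] F [-0.5195  0.9066 -1.9575] w 0.04325841984225419
R [[0.016300198704725703, 0.9998284880902749, 0.008791923868049917], [0.999862990231429, -0.016324843405009788, 0.0027386590272261884], [0.0028817160949610263, 0.008746078602267181, -0.999957600011836]]
tool shift [-0.0029 -0.0016  0.0841] twist needed -0.25892695911015534
```

View pics/scene7.png

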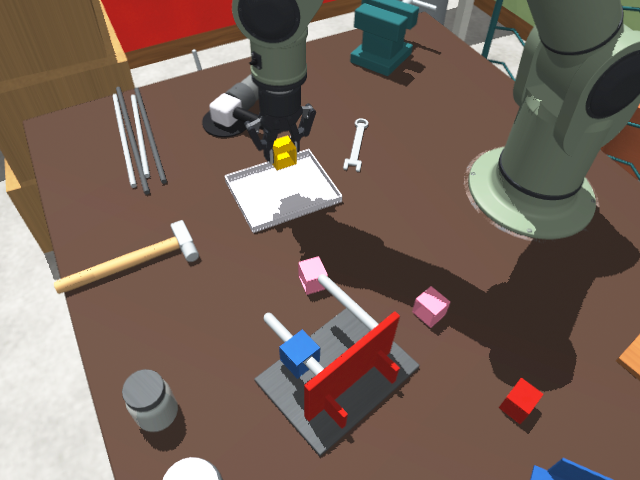

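View pics/top7.png

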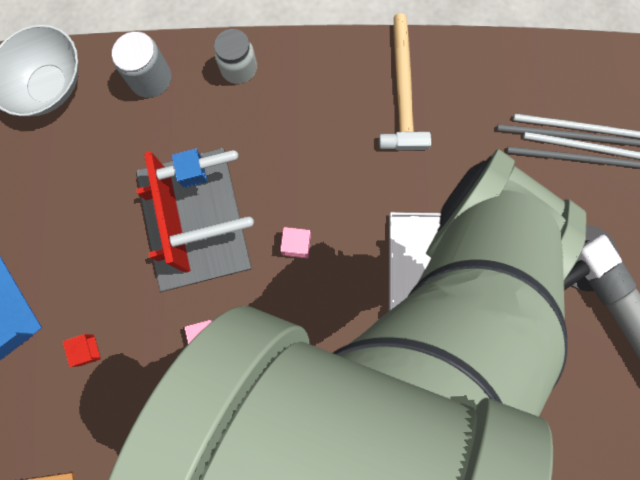

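The collar hangs over the tray at about (285,152) in the scene view, and its shadow falls on the tray. Blue is still at (300,353). Floor contact is expected at TCP z ≈ 0.011.

Emit:
{"method": "apply_moves", "body": {"series": "0 0 0.02 0 0.03; 0 0 0.02 0 0.03; 0 0 0.02 0 0.03; 0 0 0.01 0 0.03; 0 0 0.006 0 0.03; 0 0 0 0 0.03"}}

```text
clock: 9.6
position: [0.4835, -0.2325, 0.0183]
orientation: [2.215, 2.22, 0.017]
force: [-0.3, 0.2, -1.9]
width: 0.0434
```

```bash
python3 -c "
from h import *
go([.480,-.237,.0108])
from workcell import read_camera
im=read_camera('scene')[:,:,::-1]; cv2.imwrite(f'pics/scene8.png',cv2.resize(im[80:260,190:390],None,fx=4,fy=3.3))
"
```

```text
t 9.6 pos [ 0.4835 -0.2325  0.0183] j [ 0.1744  0.7273  0.2329  1.9848 -0.3704  0.4608  0.6853] F [-0.2867  0.1776 -1.9298] w 0.0434399546354277
R [[-0.0022535125570653392, 0.9999301451499876, 0.011602866089012785], [0.9999899464392776, 0.0022083630195360426, 0.0039025828811681965], [0.003876686926434767, 0.011611543958421709, -0.9999250688653504]]
tool shift [-0.0045 -0.0036  0.0075] twist needed -0.2403922523227377
```

View pics/scene8.png

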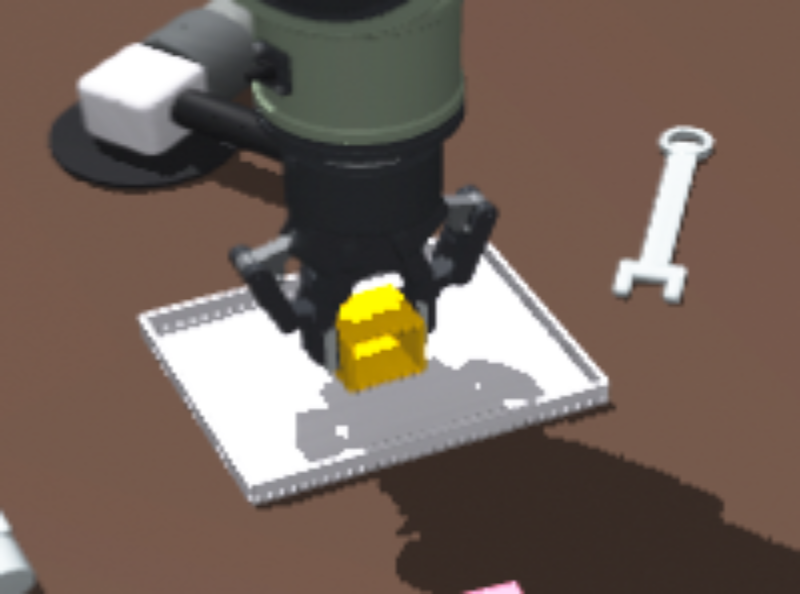

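The collar is level just above the floor inside the tray, and the arm clears the grinder. Lowering the last 7 mm gently.

Emit:
{"method": "apply_moves", "body": {"series": "0 0 0.003 0 0.03; 0 0 0.002 0 0.03; 0 0 0 0 0.03"}}

```text
clock: 10.02
position: [0.4843, -0.2328, 0.0143]
orientation: [2.213, 2.219, 0.018]
force: [0.5, -0.1, -3.1]
width: 0.0429
```

Emit:
{"method": "apply_moves", "body": {"series": "0 0 0.0015 0 0.03; 0 0 0 0 0.03"}}

```text
clock: 10.28
position: [0.4844, -0.2327, 0.0128]
orientation: [2.213, 2.219, 0.019]
force: [0.0, -0.0, -2.6]
width: 0.0437
```

Emit:
{"method": "apply_moves", "body": {"series": "0 0 0.0015 0 0.03; 0 0 0 0 0.03"}}

```text
clock: 10.52
position: [0.4844, -0.2327, 0.0112]
orientation: [2.213, 2.219, 0.019]
force: [0.0, -0.6, -1.7]
width: 0.0432
```

Emit:
{"method": "apply_moves", "body": {"series": "0 0 0.001 0 0.03; 0 0 0 0 0.03"}}

```text
clock: 10.78
position: [0.4846, -0.2328, 0.0111]
orientation: [2.213, 2.219, 0.019]
force: [-0.0, 0.8, -1.4]
width: 0.0432
```

Emit:
{"method": "apply_moves", "body": {"series": "0 0 0.0015 0 0.03; 0 0 0 0 0.03"}}

```text
clock: 11.02
position: [0.4847, -0.2328, 0.0112]
orientation: [2.213, 2.218, 0.021]
force: [0.4, -0.4, -2.8]
width: 0.043
```

```bash
python3 -c "
from h import *
go([.480,-.237,.0108])
from workcell import read_camera
im=read_camera('scene')[:,:,::-1]; cv2.imwrite(f'pics/scene9.png',cv2.resize(im[80:260,190:390],None,fx=4,fy=3.3))
"
```

```text
t 11.025 pos [ 0.4847 -0.2328  0.0112] j [ 0.182   0.7397  0.223   1.9847 -0.376   0.4441  0.6907] F [ 0.4355 -0.3679 -2.7563] w 0.04304702519372415
R [[-0.0023108805343435334, 0.9998831891056237, 0.015108539807808725], [0.9999898608311757, 0.0022522050022155083, 0.0038994624596569412], [0.003864979431028122, 0.015117397811665347, -0.9998782556978635]]
tool shift [-0.0042 -0.0047  0.0003] twist needed -0.2403483017215532
```

View pics/scene9.png

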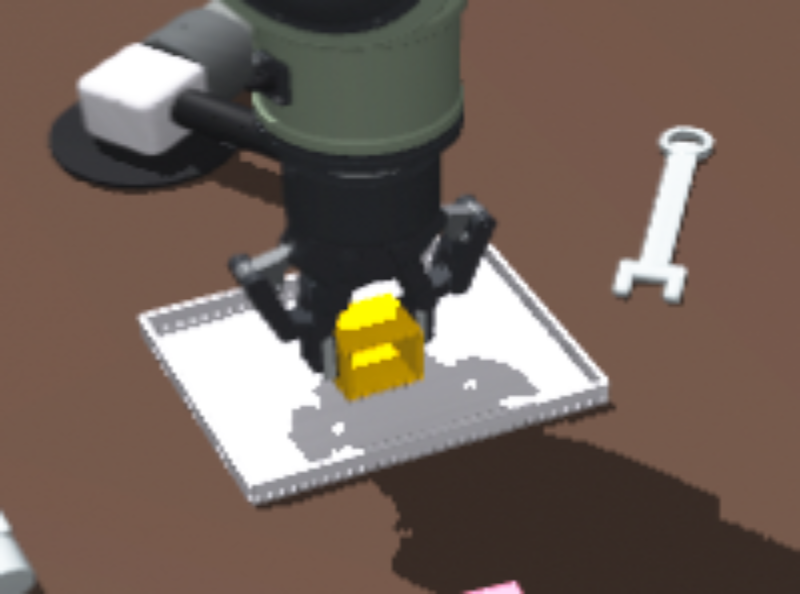

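The collar looks to be at the floor. Height has stalled at 0.0112, the predicted contact is 0.0108, and the force doesn't show contact clearly. I check by projection and then make a slightly larger probe.

```bash
python3 -c "
from h import *
for z in(.003,.006):
  for dx in(.022,-.022): print(z,dx,proj('scene',np.array([.4847+dx,-.2328+.02,z])))
print('seen',190+348/4,80+398/3.3,190+423/4,80+380/3.3)
s=read_state();print(s['joint_efforts'],s['torque'])
"
```

```text
0.003 0.022 [276.41084857 202.28915861]
0.003 -0.022 [295.44415804 195.39941531]
0.006 0.022 [276.35249539 201.29824423]
0.006 -0.022 [295.42592208 194.40599229]
seen 277.0 200.60606060606062 295.75 195.15151515151516
[-2.64807791e-02 -9.19488430e+01  9.68504190e+00 -1.81079167e+01
 -1.39303651e-02  2.77207524e-02  3.25132452e-03] [-0.01688231  0.03588043 -0.00451971]
```

Emit:
{"method": "apply_moves", "body": {"series": "0 0 0.003 0 0.03; 0 0 0 0 0.03"}}

```text
clock: 11.32
position: [0.4851, -0.2328, 0.011]
orientation: [2.213, 2.218, 0.024]
force: [0.9, 0.3, -2.1]
width: 0.0434
```

```bash
python3 -c "
from h import *
go([.480,-.237,.0108])
s=read_state();print(s['joint_efforts'],s['torque'],s['qd'])
print(tri((268,126),(541,295)))
from workcell import read_camera
for n in ('scene','top'):
  im=read_camera(n)[:,:,::-1]; cv2.imwrite(f'pics/{n}10.png',im)
"
```

```text
t 11.325 pos [ 0.4851 -0.2328  0.011 ] j [ 0.1841  0.7397  0.2208  1.9846 -0.3773  0.4428  0.6921] F [ 0.8974  0.3436 -2.0708] w 0.04340360137432557
R [[-0.0020346253410297335, 0.999857595955424, 0.016752555326315473], [0.9999861874884034, 0.0019531302573980555, 0.004879560902890402], [0.004846146110985514, 0.01676225200971688, -0.9998477592991011]]
tool shift [-0.0042 -0.0051  0.0001] twist needed -0.24064736008115506
[  0.1522 -93.8734   9.9526 -18.3461  -0.0205   0.2791   0.0237] [-0.0243 -0.0243 -0.0459] [-0.0018 -0.0162  0.0036 -0.0009  0.004   0.0204 -0.0024]
(array([ 0.4374, -0.4037,  0.0403]), np.float64(0.0009927481754593871))
```

View pics/scene10.png

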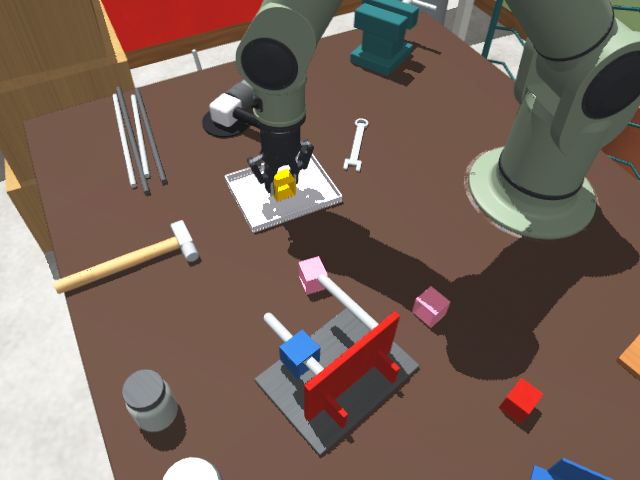

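View pics/top10.png

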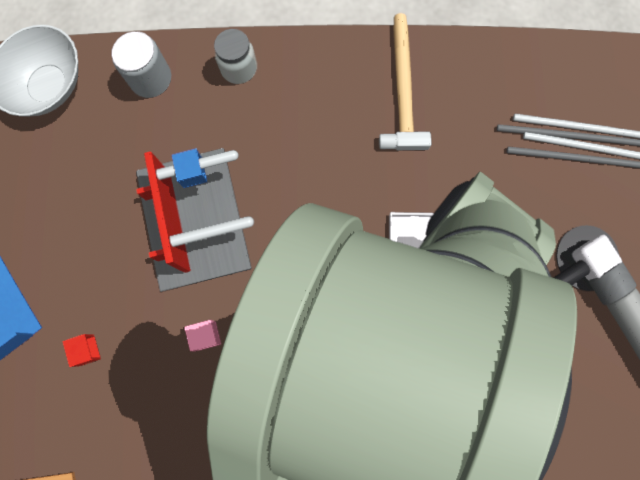

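The grinder handle is 17 cm away, so nothing else is touching. The zero row resets the target to the measured pose, which would relax any contact force. So I'll probe with one down row and read the force straight away.

Emit:
{"method": "apply_moves", "body": {"series": "0 0 0.003 0 0.03"}}

```text
clock: 11.55
position: [0.4852, -0.2329, 0.0097]
orientation: [2.214, 2.217, 0.025]
force: [-17.1, 13.3, 102.0]
width: 0.0434
```

That is firm floor contact (102 N, well above what I wanted), so the collar is on the floor. I back off 1 mm to relax it before opening.

Emit:
{"method": "apply_moves", "body": {"series": "0 0 -0.001 0 0.03; 0 0 0 0 0.03"}}

```text
clock: 11.8
position: [0.4852, -0.233, 0.0108]
orientation: [2.214, 2.217, 0.025]
force: [-0.9, 0.2, -1.4]
width: 0.0432
```

Emit:
{"method": "apply_moves", "body": {"series": "0 0 0 0 0.048; 0 0 0 0 0.055; 0 0 0 0 0.065; 0 0 0 0 0.075; 0 0 0 0 0.075"}}

```text
clock: 12.42
position: [0.485, -0.2328, 0.0098]
orientation: [2.214, 2.218, 0.024]
force: [-0.1, 1.1, -0.4]
width: 0.0749
```

```bash
python3 -c "
from h import *
go([.480,-.237,.0108])
from workcell import read_camera
im=read_camera('scene')[:,:,::-1]; cv2.imwrite(f'pics/scene11.png',cv2.resize(im[80:260,190:390],None,fx=4,fy=3.3))
"
```

```text
t 12.425 pos [ 0.485  -0.2328  0.0098] j [ 0.1858  0.7419  0.2194  1.9843 -0.378   0.4415  0.693 ] F [-0.1036  1.1337 -0.4033] w 0.07489140223632455
R [[-0.0017126462317865287, 0.9998658594377681, 0.01628895250338253], [0.9999829775525335, 0.0016215361749400315, 0.0056049286883987715], [0.005577763714377127, 0.01629827448554188, -0.9998516163915223]]
tool shift [-0.0041 -0.005  -0.0011] twist needed -0.24097901373109745
```

View pics/scene11.png

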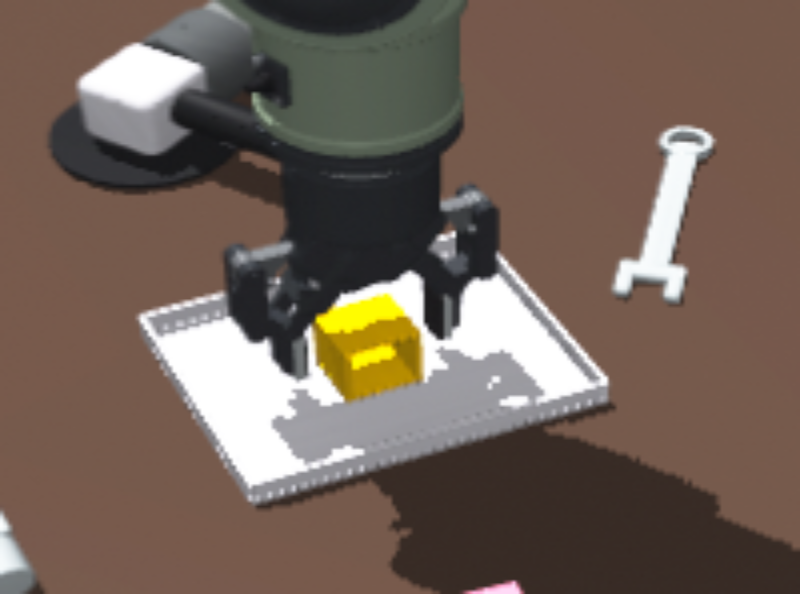

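The fingers are clear on both sides and the collar stands flat at zoom (370,345), with the force at about 0. Withdrawing straight up.

Emit:
{"method": "apply_moves", "body": {"series": "0 0 -0.01 0 0.08; 0 0 -0.02 0 0.08; 0 0 -0.03 0 0.08; 0 0 -0.04 0 0.08; 0 0 -0.04 0 0.08; 0 0 -0.04 0 0.08; 0 0 0 0 0.08; 0 0 0 0 0.08"}}

```text
clock: 13.48
position: [0.4813, -0.2339, 0.1994]
orientation: [2.214, 2.216, 0.027]
force: [0.5, -0.1, 0.1]
width: 0.0804
```

```bash
python3 - <<'E'
from h import *
from workcell import read_camera
go([.48,-.237,.2])
for n in('scene','top'):
    im=read_camera(n)[:,:,::-1]; cv2.imwrite(f'pics/{n}12.png',im)
    hsv=cv2.cvtColor(im,cv2.COLOR_BGR2HSV)
    for c,lo,hi in(("yel",(22,150,60),(35,255,255)),("blue",(105,150,60),(120,255,255))):
        k,_,st,ce=cv2.connectedComponentsWithStats(cv2.inRange(hsv,lo,hi))
        for i in range(1,k):
            if st[i,4]>150: print(n,c,st[i],ce[i])
cv2.imwrite('pics/scene12z.png',cv2.resize(cv2.imread('pics/scene12.png')[80:260,190:390],None,fx=4,fy=3.3))
E
```

```text
t 13.475 pos [ 0.4813 -0.2339  0.1994] j [ 0.0556  0.4391  0.3937  1.8977 -0.2393  0.8344  0.5758] F [ 0.4702 -0.086   0.0688] w 0.08043818400722305
R [[-0.0006837355955455358, 0.9998322525714329, 0.018302984007259403], [0.9999825096398365, 0.0005760833957401525, 0.005886301244054253], [0.005874769786977713, 0.01830668855516371, -0.999815159033956]]
tool shift [-0.0031 -0.0012 -0.0007] twist needed -0.24202458604251087
scene yel [269 169  27  32 628] [281.5557 184.6672]
scene blue [ 279  330   41   48 1119] [298.3762 352.5237]
scene blue [531 458  81  22 976] [565.7643 472.2408]
top yel [422 255  28  28 687] [434.3683 268.0306]
top blue [173 150  34  38 876] [188.3973 168.5068]
top blue [   0  258   41  101 2132] [ 13.3396 314.3391]
```

View pics/scene12z.png

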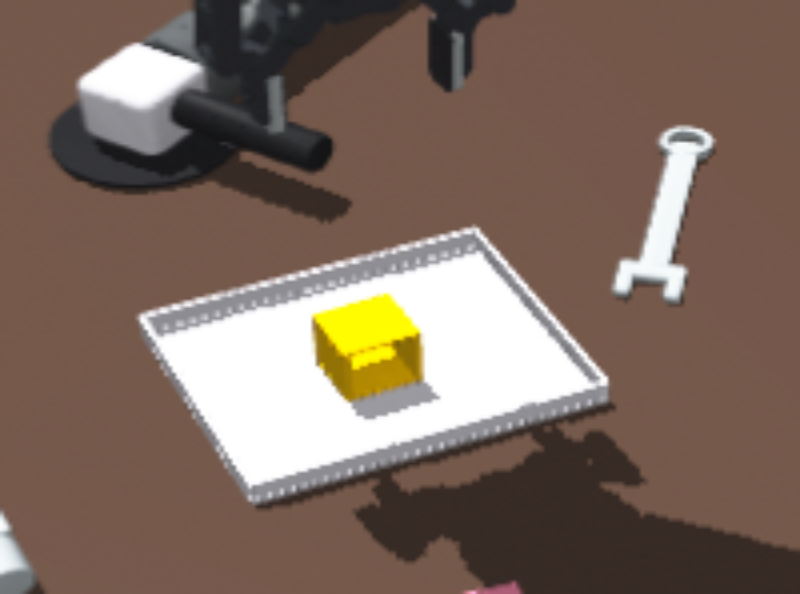

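The collar sits flat near the middle of the tray, at scene (282,185) and top (434,268). The blue centroids moved by less than 0.1 px, and the gripper is well clear. Handing in.

```bash
python3 -c "
from workcell import order
print(order.finish_job())"
```

```text
the job is handed in; nothing more can be done
None
```

I slid the yellow collar off its bar, set it down in the tray without dropping it, and handed the job in at about 13.5 s. No verdict was reported.

- **Sliding off:** I gripped it by its side walls, lifted it 10 mm and pulled it about 150 mm along the bar, to roughly 0.21 m from the rack face. Forces stayed near the collar's own weight.
- **Final position:** The last pictures show it flat on the tray floor near the middle.
- **Blue collar:** It has not moved; its image position is within 0.1 px of the start.
- **Gripper:** The open gripper is about 0.2 m above the table and touching nothing, with the force reading about 0.

**Hard press at set-down:** The height stalled at 0.011 m, where I expected the floor, but the force showed no contact because pausing had relaxed it. One further 3 mm probe pressed the collar onto the floor with about 102 N. That is below the 120 N wrist limit but harder than I meant. I backed off 1 mm before opening the fingers, and the collar looked undisturbed afterwards.

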